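# Fit the divider in the treat drawer

### The job

Pull the treat drawer out to its stop, then take the flat grey divider from the rack and stand it upright, tab up, in the rear pair of slots in the drawer (the pair farther from the handle), pushed down fully home on the drawer floor. Leave the drawer open and do not disturb the three tubs or the bowl.

Things in the scene. Friction and masses are not known exactly. Their poses are not given: they have to be found in the camera images.
- cabinet: Low wooden unit with one drawer, fixed on the counter: 200 deep x 160 wide x 120 mm high. Origin: middle of its front face at counter height (z = 0); its x axis points from the front face into the unit (away from the robot), y along the front, z up. The drawer slides out along -x.
- drawer (a joint): How far the drawer is out, m: 0 shut, 0.160 at its stop; may start a little ajar; slides with a few newtons of friction and stays put. Its grey front panel is 14 mm thick, lies over the unit's front face and reaches 113 mm above the counter. Inside: 116 mm wide, floor 16 mm and side walls 70 mm above the counter; ribs on the side walls form a front and a rear pair of slots.
- handle (a point): Middle of the drawer's steel bow handle: a horizontal bar 12 mm thick and 110 mm long across the front, 90 mm above the counter. The free gap between bar and drawer panel is 39 mm, open above and below. Axes as the cabinet's; moves with the drawer.
- slot_rear (a point): Middle of the rear pair of slots, on the drawer floor (16 mm above the counter), 95 mm behind the inner face of the front panel; axes as the cabinet's, moves with the drawer. Slots 13 mm wide along x, flaring to about 25 mm at the top, 52 mm above the floor; the ribs stand 12 mm in from each side wall.
- slot_front (a point): The same for the front pair of slots, 45 mm behind the inner face of the front panel. Not to be used.
- divider: Flat stiff grey plastic plate, 8 mm thick (its x), 108 mm wide (its y), 60 mm high, with a tab 44 mm wide and 25 mm high in the middle of its top edge (85 mm high in all, 70 g). Origin: middle of its bottom edge, z up to the tab. At the start it stands upright and loose in the narrow slot at one end of the rack.
- rack: Wooden rack, 124 (its x) x 290 mm (its y), fixed on the counter. Origin: middle of its back edge, on the counter; x points away from the robot, the row runs along y. The divider's slot is at its -y end (x -62, y -115 mm), runs along x, 11 mm wide, 30 mm deep, between two rails with tops 42 mm above the counter; the divider's bottom edge is 12 mm above it. Then come three tubs.
- tub0: White plastic lidded tub in the rack next to the divider, 100 (along the rack's x) x 54 x 82 mm, centre 95 mm from the divider's slot, lid top 94 mm above the counter. Origin: centre of its underside. To be left alone.
- tub1: Same tub, 161 mm from the divider's slot. To be left alone.
- tub2: Same tub, 227 mm from the divider's slot. To be left alone.
- bowl: Silicone bowl, 110 mm across, 42 mm high, on the counter in front of the rack. Origin: centre of its underside. To be left alone.
Not all that is in view belongs to the job. There is more than one size of the divider; the job needs the larger.

How it is judged (in metres and radians):
On the way:
1. the drawer is pulled out to its stop (more than 140 of 160 mm) (value of joint drawer above 0.14 m), for 0.2 s.
At the end, for the whole second after the job is handed in: The drawer stands out more than 140 mm; the divider stands at rest, upright within 0.15 rad and tab up, square to the drawer within 0.15 rad, in the rear pair of slots (its bottom edge within 8 mm of the slots' middle along and across, and within 4 mm of the drawer floor) (value of joint drawer above 0.14 m and x of divider in the frame of slot_rear between -0.008 and 0.008 m and y of divider in the frame of slot_rear between -0.008 and 0.008 m and z of divider in the frame of slot_rear between -0.004 and 0.004 m and angle between divider's own z axis and vertical below 0.15 rad and angle between the x axis of divider and the x axis of slot_rear, either way round below 0.15 rad and linear speed of divider below 0.02 m/s); the robot touches nothing.
It fails at once if a tub or the bowl is shifted more than 30 mm (distance of any of tub0, tub1, tub2, bowl from where it was at the start of the episode above 0.03 m).
It fails at once if a tub or the bowl is tipped (angle between any of tub0, tub1, tub2, bowl's own z axis and vertical above 0.5 rad).
It also fails if it takes over 54 s, if anything falls off the work surface, if the arm or the gripper's body presses on something with over 40 N, if the wrist force passes 120 N, or if a joint passes its speed limit or range.

### The arm

A 6-joint arm with a two-finger parallel gripper is mounted at the origin on the work surface. World frame = base frame: x ahead of the robot, y to its left, z up, the work surface at z = 0. Lengths are in m, angles in degrees, forces in N, time in s.
With the tool pointing down it reaches from about 0.375 to 0.9 m from the base axis. Payload 3.1 kg.
Tool frame: the origin (TCP) lies at the very end of the fingers, on their centre line; the grasp point (between the pads) lies 19 mm behind it (bot.tcp_to_grasp is the distance from the TCP to the grasp point, in m); z points along the fingers, y is the line along which they close (so a half turn about z gives the same grasp; the last joint's range is limited). The gripper opens to 87 mm and grips with 3 to 60 N. Pads are 19 mm wide; open, the fingers measure 117 mm over their backs; the gripper's body (75 mm by 190 mm) begins 51 mm behind the grasp point.
Start: joints at [59.502, 30.224, 82.088, -0, 67.689, -10.227], TCP at [0.216, 0.586, 0.223] pointing down, gripper open.
Joint ranges: [-176.69, 176.69], [-43.24, 126.21], [12.49, 139.97], [-82, 262], [0, 151.66], [-163.58, 163.58]. Speed limits (degrees/s): [159.86, 159.86, 180, 180, 180, 180].

### API

Orientations are given as a 3x3 rotation matrix whose columns are the frame's x, y, z axes.
In Python, from rig import telemetry, capture, camera_info, job, bot gives the robot as it stands. The module is installed in compiled form; this text tells all that it offers.
- The arm moves only by the tool carry_out, never from a script. Its argument "deltas" is a list that holds one entry, the list of rows, each a list of 7 numbers: the shift along the tool's x, y, z scaled (see below), then the turn, a rotation vector about the tool's x, y, z scaled (see below), then the closure, from -1 (fully open) to 1 (shut). In form: [[[dx, dy, dz, ax, ay, az, claw], ...]]. A call has exactly 10 rows; each row is the pose to reach, as a shift and turn from the pose commanded when the call began, along the tool's axes at that moment, turning the shorter way round; what a row does not reach only later rows make up. The controller multiplies each number of a shift by 15 cm and each number of a turn by 360 degrees. A row lasts 1/12 s, in which the tool goes at most 41.7 mm and 7.16 degrees, less where a joint would pass 70% of its speed; a pose out of reach is approached as far as the arm can. A call with a number of a shift or a turn outside -1 to 1 is refused whole. A call with a gripper value outside its range is refused whole. The fingers move at their own pace and stop on an object; the grip force is fixed at half the most. Time passes only in rows, so rows that repeat a pose let the fingers close, or fill a call up. It gives the time, the measured TCP pose, the force, the opening and the grip force at its end, in the units of the state.
- telemetry.read_state(): the state, without advancing time (a new reading comes with each control period).
- capture(name): name is "side" or "top"; returns the picture (480x640x3 uint8, red, green, blue); there is no depth.
- camera_info(name): a dict with "mtx" (3x3 intrinsics, pixels), "cam_to_world" (4x4, takes a point from camera to world coordinates). Camera axes: x right, y down, z forward; pixel columns grow to the right and rows downward; lengths in m; the calibration is good to about 2 mm. A picture is of the moment at which its call begins. camera_info takes no time and is no camera call.
- job.hand_in(): hands the job in; it is judged then, once.
The state is a dict: "time_s": time; "joint_positions": joint angles; "qvel": joint speeds; "tau": joint torques, N m; "position": TCP position; "tcp_rot": TCP orientation; "force": force on the tool from outside, world axes, zero at the start; "moment": the same for the moment, N m; "opening": opening from 0.0 (shut) to 1.0 (fully open); "grasp_force": force on a finger pad.
Only numpy, scipy, OpenCV 4.12 (cv2) and the standard library are available. Lean on these libraries where they do the work, as an engineer would, in place of code of your own. Each camera call takes 0.05 s, during which the arm holds its last target. There are 200 camera calls.

## Working session

There is one attempt and no reset: what is moved stays moved. The work goes in short steps, Python scripts to look and compute and a tool call to move; the robot and the scene stay as the last step left them, time stands still between calls to the robot, and variables do not carry over. Pictures are saved under pics/ and viewed, at most 10 in all, crops included, and the job is handed in when it is done.

Besides the shell and the picture viewer there is one more tool, called after "Emit:" as name([rows], argument=value, ...), one row to a line, values as JSON. carry_out: Moves the arm, as the interface text tells. Its arguments: {"type":"object","properties":{"deltas":{"type":"array","items":{"type":"array","items":{"type":"array","items":{"type":"number"}}}}},"required":["deltas"]}

```bash
mkdir -p pics; python3 - <<'E'
from rig import telemetry, capture, camera_info
import cv2
for n in("side","top"):
    im=capture(n); cv2.imwrite(f"pics/{n}0.png",im[:,:,::-1]); c=camera_info(n); print(n,c["mtx"].tolist(),c["cam_to_world"].round(4).tolist())
s=telemetry.read_state(); print(s["position"],s["tcp_rot"],s["time_s"],s["opening"])
E
```

```text
side [[618.7375518978827, 0.0, 323.24393561675157], [0.0, 618.7375518978827, 239.04559499162832], [0.0, 0.0, 1.0]] [[0.7006, -0.4666, 0.5398, -0.0016], [-0.7132, -0.4365, 0.5485, -0.6219], [-0.0203, -0.7693, -0.6386, 0.81], [0.0, 0.0, 0.0, 1.0]]
top [[441.3292324685095, 0.0, 314.98175825949994], [0.0, 441.3292324685095, 235.46397554200317], [0.0, 0.0, 1.0]] [[-0.0543, -0.977, 0.2061, 0.4434], [-0.9985, 0.0542, -0.0064, 0.0109], [-0.0049, -0.2061, -0.9785, 0.8474], [0.0, 0.0, 0.0, 1.0]]
[0.21616778 0.58574053 0.22168417] [[-9.38079941e-01  3.46417504e-01 -9.67831601e-04]
 [ 3.46418695e-01  9.38078534e-01 -1.65897484e-03]
 [ 3.33204126e-04 -1.89152598e-03 -9.99998156e-01]] 0.1 0.9969467672681854
```

View pics/side0.png

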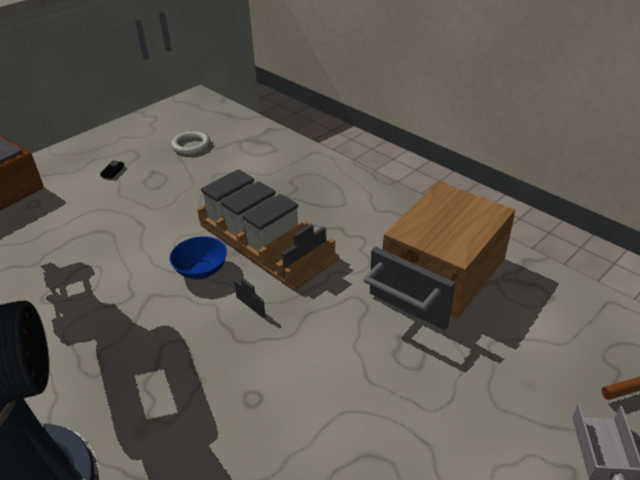

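View pics/top0.png

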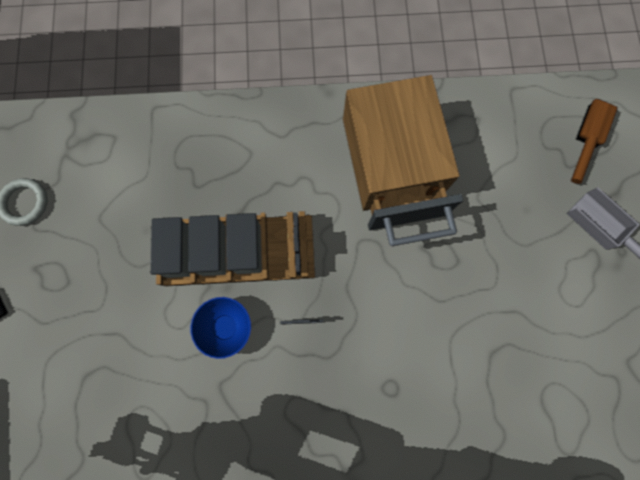

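The side view shows the rack (tubs at 200-300, 175-245; divider at about (305,243)), a small decoy plate at (250,297), the bowl at (198,258), and the cabinet with its handle at about (402,292). In the top view, the divider is at about (298,243), the handle bar runs from (390,240) to (455,232), and the drawer is a little ajar. I'll enlarge both for precise corners.

```bash
python3 - <<'E'
import cv2
a=cv2.imread("pics/top0.png")[70:290,240:480]; cv2.imwrite("pics/c1.png",cv2.resize(a[:, :],None,fx=2.7,fy=2.7,interpolation=cv2.INTER_CUBIC)) 
b=cv2.imread("pics/side0.png")[180:340,260:460]; cv2.imwrite("pics/c2.png",cv2.resize(b,None,fx=3.6,fy=3.6,interpolation=cv2.INTER_CUBIC))
E
```

```text
(no output)
```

View pics/c1.png

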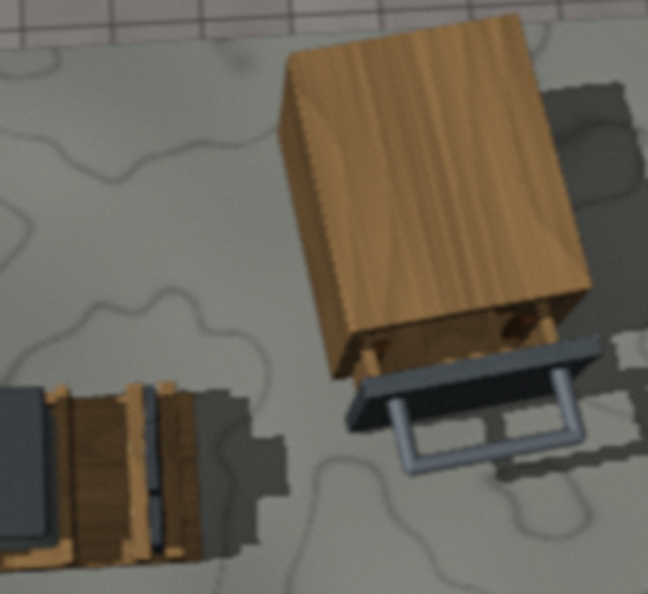

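View pics/c2.png

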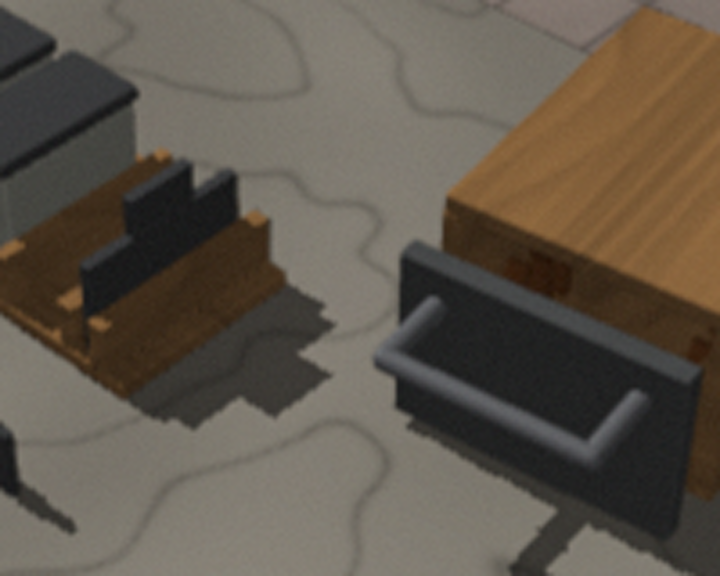

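```bash
cat >h.py <<'E'
import numpy as np
from rig import telemetry,capture,camera_info
def ray(n,px,z):
    c=camera_info(n);T=c["cam_to_world"];d=T[:3,:3]@np.linalg.solve(c["mtx"],[px[0],px[1],1]);o=T[:3,3]
    return o+d*(z-o[2])/d[2]
top=lambda p,z:ray("top",(p[0]/2.7+240,p[1]/2.7+70),z)
side=lambda p,z:ray("side",(p[0]/3.6+260,p[1]/3.6+180),z)
E
python3 - <<'E'
from h import *
np.set_printoptions(precision=4,suppress=True)
P=lambda n,f,l,z:print(n,*[f(p,z)[:2] for p in l])
P("cab top: BL BR FR FL",top,[(290,55),(519,14),(590,290),(350,333)],.12)
P("cab side FL",side,[(446,203)],.12)
P("panel back top L,R",top,[(368,380),(597,338)],.113)
P("panel front top L,R",top,[(362,400),(600,357)],.113)
P("panel side front",side,[(402,255),(690,382)],.113)
P("panel side back",side,[(415,243),(700,370)],.113)
P("bar top",top,[(410,470),(580,437)],.09)
P("bar side",side,[(385,355),(592,455)],.09)
P("tab side",side,[(125,200),(190,162),(132,207),(192,170)],.097)
P("shoulder side",side,[(82,265),(130,236),(237,172),(238,180)],.072)
P("div top body ends",top,[(151,388),(158,551)],.072)
P("rail tops corners",top,[(137,385),(141,557),(168,383),(174,556)],.042)
E
```

```text
cab top: BL BR FR FL [ 0.8612 -0.067 ] [ 0.8827 -0.2233] [ 0.6853 -0.2473] [ 0.6653 -0.0916]
cab side FL [ 0.6594 -0.1017]
panel back top L,R [ 0.6356 -0.1015] [ 0.6552 -0.2503]
panel front top L,R [ 0.6228 -0.0967] [ 0.6425 -0.2507]
panel side front [ 0.6219 -0.1064] [ 0.6441 -0.2569]
panel side back [ 0.6328 -0.1051] [ 0.6535 -0.2557]
bar top [ 0.5802 -0.1272] [ 0.5958 -0.2393]
bar side [ 0.5828 -0.1307] [ 0.5973 -0.2406]
tab side [0.5727 0.0353] [0.6169 0.0333] [0.5713 0.0287] [0.613  0.0278]
shoulder side [0.5423 0.0367] [0.5745 0.0354] [0.6496 0.0319] [0.6452 0.0268]
div top body ends [0.6489 0.0382] [0.5389 0.0386]
rail tops corners [0.6596 0.0489] [0.5391 0.0514] [0.6598 0.0272] [0.5386 0.029 ]
```

Emit:
carry_out([
  [[-0.2,-0.19,0,0,0,0,-1],[-0.4,-0.38,0,0,0,0,-1],[-0.6,-0.58,0,0,0,0,-1],[-0.8,-0.77,0,0,0,0,-1],[-1,-0.96,0,0,0,0,-1],[-1,-0.96,0,0,0,0,-1],[-1,-0.96,0,0,0,0,-1],[-1,-0.96,0,0,0,0,-1],[-1,-0.96,0,0,0,0,-1],[-1,-0.96,0,0,0,0,-1]],
])

```text
time_s: 0.93
position: [0.3067, 0.4004, 0.2225]
tcp_rot: [[-0.939, 0.345, 0.0], [0.345, 0.939, 0.0], [0.0, 0.0, -1.0]]
force: [-0.0, -0.8, 0.5]
opening: 0.999
grasp_force: 0.0
```

Emit:
carry_out([
  [[-0.2,-0.19,0,0,0,0,-1],[-0.4,-0.38,0,0,0,0,-1],[-0.6,-0.58,0,0,0,0,-1],[-0.8,-0.77,0,0,0,0,-1],[-1,-0.96,0,0,0,0,-1],[-1,-0.96,0,0,0,0,-1],[-1,-0.96,0,0,0,0,-1],[-1,-0.96,0,0,0,0,-1],[-1,-0.96,0,0,0,0,-1],[-1,-0.96,0,0,0,0,-1]],
])

```text
time_s: 1.77
position: [0.3971, 0.2138, 0.2224]
tcp_rot: [[-0.939, 0.343, -0.001], [0.343, 0.939, 0.0], [0.001, -0.0, -1.0]]
force: [-0.0, -0.1, 0.3]
opening: 1.0
grasp_force: 0.0
```

Emit:
carry_out([
  [[-0.2,-0.19,0,0,0,0.02,0],[-0.4,-0.38,0,0,0,0.04,0],[-0.6,-0.58,0,0,0,0.06,0],[-0.8,-0.77,0,0,0,0.08,0],[-1,-0.96,0,0,0,0.1,0],[-1,-0.96,0,0,0,0.12,0],[-1,-0.96,0,0,0,0.14,0],[-1,-0.96,0,0,0,0.16,0],[-1,-0.96,0,0,0,0.173,0],[-1,-0.96,0,0,0,0.173,0]],
])

```text
time_s: 2.6
position: [0.4888, 0.0266, 0.2224]
tcp_rot: [[-0.131, 0.991, -0.0], [0.991, 0.131, 0.0], [0.0, -0.0, -1.0]]
force: [-0.3, 1.0, 0.4]
opening: 0.508
grasp_force: 0.0
```

Emit:
carry_out([
  [[-0.2,0.06,0,0,0,0,0.08],[-0.4,0.12,0,0,0,0,0.08],[-0.6,0.19,0,0,0,0,0.08],[-0.8,0.25,0,0,0,0,0.08],[-1,0.32,0,0,0,0,0.08],[-1,0.32,0,0,0,0,0.08],[-1,0.32,0,0,0,0,0.08],[-1,0.32,0,0,0,0,0.08],[-1,0.32,0,0,0,0,0.08],[-1,0.32,0,0,0,0,0.08]],
])

```text
time_s: 3.43
position: [0.5554, -0.1157, 0.2225]
tcp_rot: [[-0.132, 0.991, -0.001], [0.991, 0.132, 0.001], [0.001, -0.001, -1.0]]
force: [-0.3, -1.1, -0.1]
opening: 0.463
grasp_force: 0.0
```

Emit:
carry_out([
  [[-0.16,0.05,0,0,0,0,0.08],[-0.32,0.1,0.1,0,0,0,0.08],[-0.47,0.16,0.3,0,0,0,0.08],[-0.47,0.16,0.5,0,0,0,0.08],[-0.47,0.16,0.6,0,0,0,0.08],[-0.47,0.16,0.6,0,0,0,0.08],[-0.47,0.16,0.6,0,0,0,0.08],[-0.47,0.16,0.6,0,0,0,0.08],[-0.47,0.16,0.6,0,0,0,0.08],[-0.47,0.16,0.6,0,0,0,0.08]],
])

```text
time_s: 4.27
position: [0.5899, -0.1842, 0.1344]
tcp_rot: [[-0.13, 0.991, 0.003], [0.991, 0.13, -0.002], [-0.002, 0.003, -1.0]]
force: [-0.2, -0.3, -0.1]
opening: 0.458
grasp_force: 0.0
```

```bash
python3 - <<'E'
import cv2,numpy as np
from h import *
a=capture("side")[200:350,330:490];b=capture("top")[160:310,360:520]
im=np.hstack([cv2.resize(v,(400,375),interpolation=2) for v in(a,b)])
cv2.imwrite("pics/d1.png",im[:,:,::-1]); s=telemetry.read_state(); print(s["position"],s["tcp_rot"].round(3))
E
```

```text
[ 0.5895575  -0.18420633  0.13391216] [[-0.13   0.992  0.002]
 [ 0.992  0.13  -0.001]
 [-0.001  0.002 -1.   ]]
```

View pics/d1.png

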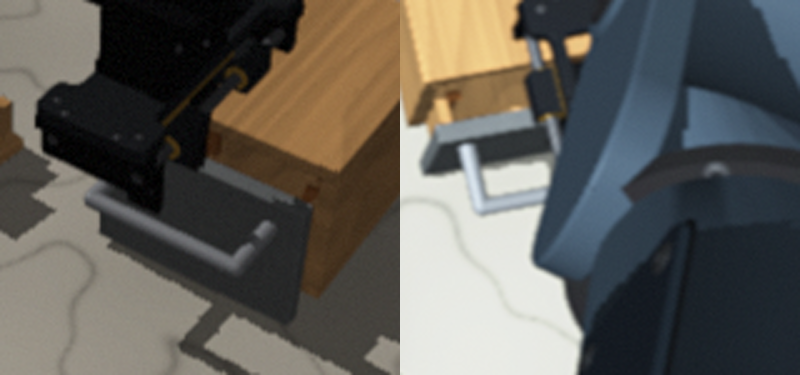

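The side crop shows the near finger at about (145,205), just above the bar, and the far finger over the gap. I'll descend, grip the bar and pull.

Emit:
carry_out([
  [[0,0,0.1,0,0,0,0.08],[0,0,0.2,0,0,0,0.08],[0,0,0.3,0,0,0,0.08],[0,0,0.42,0,0,0,0.08],[0,0,0.42,0,0,0,0.4],[0,0,0.42,0,0,0,0.7],[0,0,0.42,0,0,0,1],[0,0,0.42,0,0,0,1],[0,0,0.42,0,0,0,1],[0,0,0.42,0,0,0,1]],
])

```text
time_s: 5.2
position: [0.5896, -0.1845, 0.0708]
tcp_rot: [[-0.13, 0.992, 0.002], [0.992, 0.13, -0.001], [-0.001, 0.002, -1.0]]
force: [-0.2, -0.4, 2.5]
opening: 0.13
grasp_force: 29.9
```

Emit:
carry_out([
  [[0,-0.04,0,0,0,0,1],[0,-0.12,0,0,0,0,1],[0,-0.22,0,0,0,0,1],[0,-0.32,0,0,0,0,1],[0,-0.42,0,0,0,0,1],[0,-0.52,0,0,0,0,1],[0,-0.62,0,0,0,0,1],[0,-0.7,0,0,0,0,1],[0,-0.76,0,0,0,0,1],[0,-0.8,0,0,0,0,1]],
])

```text
time_s: 6.03
position: [0.4703, -0.2007, 0.0707]
tcp_rot: [[-0.129, 0.992, 0.003], [0.992, 0.129, -0.002], [-0.002, 0.003, -1.0]]
force: [2.8, 0.4, 6.2]
opening: 0.123
grasp_force: 30.0
```

Emit:
carry_out([
  [[0,-0.01,0,0,0,0,1],[0,-0.02,0,0,0,0,1],[0,-0.03,0,0,0,0,1],[0,-0.04,0,0,0,0,1],[0,-0.045,0,0,0,0,1],[0,-0.05,0,0,0,0,1],[0,-0.055,0,0,0,0,1],[0,-0.06,0,0,0,0,1],[0,-0.06,0,0,0,0,1],[0,-0.06,0,0,0,0,1]],
])

```text
time_s: 6.87
position: [0.4622, -0.2018, 0.0707]
tcp_rot: [[-0.13, 0.992, 0.003], [0.992, 0.13, -0.002], [-0.003, 0.003, -1.0]]
force: [1.9, 0.5, 7.0]
opening: 0.127
grasp_force: 30.0
```

Emit:
carry_out([
  [[0,-0.005,0,0,0,0,1],[0,-0.01,0,0,0,0,1],[0,-0.015,0,0,0,0,1],[0,-0.02,0,0,0,0,1],[0,-0.025,0,0,0,0,1],[0,-0.03,0,0,0,0,1],[0,-0.03,0,0,0,0,1],[0,-0.03,0,0,0,0,1],[0,-0.03,0,0,0,0,1],[0,-0.03,0,0,0,0,1]],
])

```text
time_s: 7.7
position: [0.4595, -0.2022, 0.0707]
tcp_rot: [[-0.128, 0.992, 0.007], [0.992, 0.128, -0.002], [-0.003, 0.006, -1.0]]
force: [6.5, 3.8, 4.5]
opening: 0.127
grasp_force: 30.0
```

Emit:
carry_out([
  [[0,0.012,0,0,0,0,0.08],[0,0.012,0,0,0,0,0.08],[0,0.012,0,0,0,0,0.08],[0,0.012,0,0,0,0,0.08],[0,0.012,-0.1,0,0,0,0.08],[0,0.012,-0.3,0,0,0,0.08],[0,0.012,-0.55,0,0,0,0.08],[0.1,0.012,-0.8,0,0,0,0.08],[0.35,0.1,-1,0,0,0,0.08],[0.6,0.2,-1,0,0,0,0.08]],
])

```text
time_s: 8.53
position: [0.4755, -0.1158, 0.2234]
tcp_rot: [[-0.125, 0.992, 0.008], [0.992, 0.125, -0.005], [-0.006, 0.007, -1.0]]
force: [1.2, -0.8, -0.5]
opening: 0.454
grasp_force: 0.0
```

Emit:
carry_out([
  [[0.15,0.16,0,0,0,-0.0195,-0.3],[0.3,0.32,0,0,0,-0.039,-0.3],[0.45,0.48,0,0,0,-0.0585,-0.3],[0.6,0.64,0,0,0,-0.078,-0.3],[0.75,0.8,0,0,0,-0.0975,-0.3],[0.9,0.93,0,0,0,-0.117,-0.3],[0.9,0.93,0,0,0,-0.1365,-0.3],[0.9,0.93,0,0,0,-0.156,-0.3],[0.9,0.93,0,0,0,-0.1755,-0.3],[0.9,0.93,0,0,0,-0.195,-0.3]],
])

```text
time_s: 9.37
position: [0.5933, 0.0386, 0.218]
tcp_rot: [[-0.978, 0.207, -0.002], [0.207, 0.978, 0.0], [0.002, -0.0, -1.0]]
force: [0.0, -0.1, -0.2]
opening: 0.649
grasp_force: 0.0
```

```bash
python3 - <<'E'
import cv2,numpy as np
from h import *
a=capture("side");b=capture("top")
cv2.imwrite("pics/s2.png",a[:,:,::-1]);cv2.imwrite("pics/t2.png",b[:,:,::-1])
im=np.hstack([cv2.resize(a[200:360,320:480],(400,400),interpolation=2),cv2.resize(b[160:320,340:500],(400,400),interpolation=2)])
im2=np.clip(im.astype(int)*1.5,0,255).astype(np.uint8)
cv2.imwrite("pics/d2.png",im2[:,:,::-1])
E
```

```text
(no output)
```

View pics/d2.png

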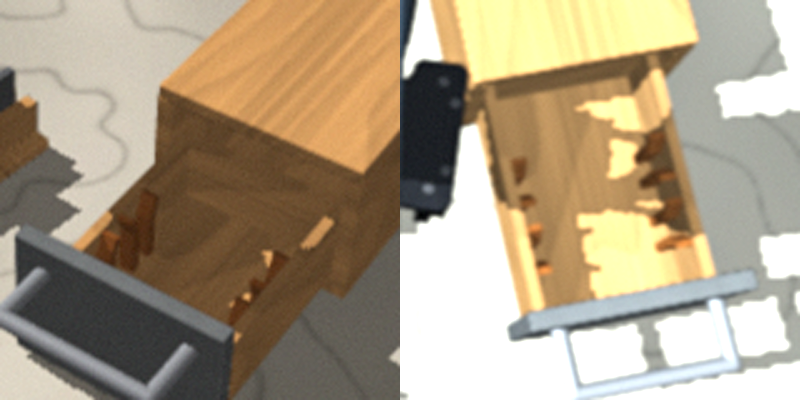

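```bash
python3 - <<'E'
from h import *
t=np.radians(7.6);X=np.array([np.cos(t),np.sin(t)]);Y=np.array([-np.sin(t),np.cos(t)])
b=np.array([.4595,-.2022])
T=lambda p,z:ray("top",((p[0]-400)/2.5+340,p[1]/2.5+160),z)[:2]-b
S=lambda p,z:ray("side",(p[0]/2.5+320,p[1]/2.5+200),z)[:2]-b
def q(n,f,l,z): print(n,*[(1e3*np.array([f(p,z)@X,f(p,z)@Y])).round(1) for p in l])
q("bar T",T,[(580,393),(733,366)],.09)
q("bar S",S,[(10,308),(152,390)],.09)
q("panel T back",T,[(525,318),(752,272)],.113)
q("panel T front",T,[(523,333),(755,287)],.113)
q("panel S back",S,[(28,228),(232,330)],.113)
q("wall T L inner",T,[(497,100),(541,310)],.07)
q("wall T L outer",T,[(478,100),(527,310)],.07)
q("wall T R inner",T,[(650,80),(695,240)],.07)
q("wall T R outer",T,[(668,80),(713,270)],.07)
q("cab top front T",T,[(465,87),(697,42)],.12)
q("cab top front S",S,[(160,90),(365,172)],.12)
q("ribs top T L (4) R (4)",T,[(520,165),(528,200),(535,235),(543,268),(650,140),(660,178),(665,205),(680,240)],.068)
E
```

```text
bar T [ 0.7 52.8] [ -1. -53.]
bar S [ 8.2 52.6] [  5.1 -54.8]
panel T back [55.5 82.2] [ 57.2 -73.4]
panel T front [46.1 85.7] [ 47.1 -72.8]
panel S back [53.5 71.6] [ 54.8 -78.1]
wall T L inner [217.2  59.6] [61.4 62.3]
wall T L outer [219.8  73.3] [63.3 71.9]
wall T R inner [211.1 -53.9] [ 89.6 -56.4]
wall T R outer [208.6 -66.9] [ 66.3 -63.5]
cab top front T [217.2  89.1] [218.9 -75.3]
cab top front S [212.4  73.6] [218.8 -81.2]
ribs top T L (4) R (4) [166.8  53.4] [140.4  53.4] [114.6  54.1] [90.4 53.8] [167.3 -43.5] [138.5 -43.7] [118.5 -42.4] [ 91.8 -46.6]
```

The top crop shows the open drawer: left ribs at about (520,165) to (543,268), right ribs at (650,140) to (680,240), and bar ends at (580,393) and (733,366). The rear slot is about 154 mm behind the bar, as specified. Next I'll grasp the divider.

Emit:
carry_out([
  [[-0.015,-0.015,0,0,0,-0.015,-0.3],[-0.015,-0.015,0,0,0,-0.029,-0.3],[-0.015,-0.015,0.1,0,0,-0.029,-0.3],[-0.015,-0.015,0.3,0,0,-0.029,-0.3],[-0.015,-0.015,0.5,0,0,-0.029,-0.3],[-0.015,-0.015,0.65,0,0,-0.029,-0.3],[-0.015,-0.015,0.8,0,0,-0.029,-0.3],[-0.015,-0.015,0.9,0,0,-0.029,-0.3],[-0.015,-0.015,0.9,0,0,-0.029,-0.3],[-0.015,-0.015,0.9,0,0,-0.029,-0.3]],
])

```text
time_s: 10.3
position: [0.595, 0.0355, 0.0831]
tcp_rot: [[-0.999, 0.036, -0.003], [0.036, 0.999, 0.0], [0.003, 0.0, -1.0]]
force: [0.6, -0.2, 0.5]
opening: 0.651
grasp_force: 0.0
```

```bash
python3 - <<'E'
import cv2,numpy as np
from h import *
a=capture("side");b=capture("top")
cv2.imwrite("pics/s3.png",a[:,:,::-1]);cv2.imwrite("pics/t3.png",b[:,:,::-1])
im=np.hstack([cv2.resize(a[180:300,240:360],(400,400),interpolation=2),cv2.resize(b[180:300,230:350],(400,400),interpolation=2)])
im2=np.clip(im.astype(int)*1.8,0,255).astype(np.uint8)
cv2.imwrite("pics/d3.png",im2[:,:,::-1]); print(telemetry.read_state()["position"])
E
```

```text
[0.59658663 0.03540752 0.08491562]
```

View pics/d3.png

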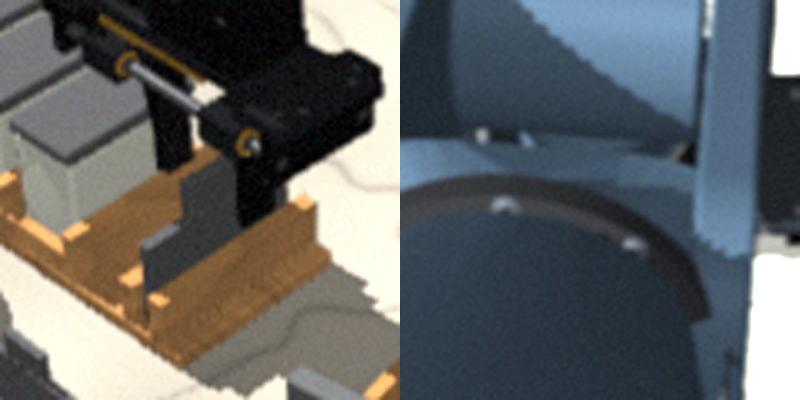

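The plate stands between the fingers: its body shoulder is at about (150,245), and the near fingertip's lower edge is at about (240–275,222). I'll check the side camera's bias at that fingertip.

```bash
python3 - <<'E'
from h import *
for p in [(238,218),(252,227),(285,195)]: print(ray("side",(240+p[0]/3.333,180+p[1]/3.333),.084).round(4))
for p in [(145,240),(180,222)]: print(ray("side",(240+p[0]/3.333,180+p[1]/3.333),.072).round(4))
E
```

```text
[0.5845 0.0047 0.084 ]
[ 0.5844 -0.0063  0.084 ]
[ 6.16e-01 -3.00e-04  8.40e-02]
[0.5462 0.039  0.072 ]
[0.5698 0.036  0.072 ]
```

Emit:
carry_out([
  [[0,0,0.04,0,0,0,-0.3],[0,0,0.08,0,0,0,-0.3],[0,0,0.12,0,0,0,-0.3],[0,0,0.14,0,0,0,-0.2],[0,0,0.14,0,0,0,0],[0,0,0.14,0,0,0,0.2],[0,0,0.14,0,0,0,0.4],[0,0,0.14,0,0,0,0.55],[0,0,0.14,0,0,0,0.6],[0,0,0.14,0,0,0,0.6]],
])

```text
time_s: 11.23
position: [0.596, 0.0356, 0.0632]
tcp_rot: [[-0.999, 0.033, 0.0], [0.033, 0.999, -0.0], [-0.0, -0.0, -1.0]]
force: [-0.1, 0.6, -0.2]
opening: 0.249
grasp_force: 0.0
```

Emit:
carry_out([
  [[0,0,0,0,0,0,0.7],[0,0,0,0,0,0,0.75],[0,0,0,0,0,0,0.8],[0,0,0,0,0,0,0.9],[0,0,0,0,0,0,1],[0,0,0,0,0,0,1],[0,0,0,0,0,0,1],[0,0,-0.05,0,0,0,1],[0,0,-0.1,0,0,0,1],[0,0,-0.2,0,0,0,1]],
])

```text
time_s: 12.07
position: [0.5939, 0.0367, 0.0915]
tcp_rot: [[-0.999, 0.033, -0.005], [0.033, 0.999, 0.002], [0.005, 0.002, -1.0]]
force: [0.3, 3.7, -2.8]
opening: 0.094
grasp_force: 29.5
```

Emit:
carry_out([
  [[0,0,-0.1,0,0,0,1],[0,0,-0.25,0,0,0,1],[0,0,-0.4,0,0,0,1],[0,0,-0.55,0,0,0,1],[0,0,-0.7,0,0,0,1],[0,0,-0.8,0,0,0,1],[0,0,-0.8,0,0,0,1],[0,0,-0.8,0,0,0,1],[0,0,-0.8,0,0,0,1],[0,0,-0.8,0,0,0,1]],
])

```text
time_s: 12.9
position: [0.5947, 0.0355, 0.2114]
tcp_rot: [[-0.999, 0.034, -0.003], [0.034, 0.999, 0.0], [0.003, -0.0, -1.0]]
force: [0.2, -0.4, -0.4]
opening: 0.089
grasp_force: 30.0
```

Emit:
carry_out([
  [[-0.02,-0.12,0,0,0,0.019,1],[-0.04,-0.24,0,0,0,0.038,1],[-0.06,-0.36,0,0,0,0.057,1],[-0.08,-0.48,0,0,0,0.076,1],[-0.1,-0.6,0,0,0,0.095,1],[-0.12,-0.72,0,0,0,0.114,1],[-0.14,-0.84,0,0,0,0.133,1],[-0.16,-0.96,0,0,0,0.152,1],[-0.16,-1,0,0,0,0.171,1],[-0.16,-1,0,0,0,0.19,1]],
])

```text
time_s: 13.73
position: [0.6143, -0.1172, 0.2111]
tcp_rot: [[-0.329, 0.944, -0.003], [0.944, 0.329, -0.0], [0.001, -0.003, -1.0]]
force: [0.3, 0.0, -1.4]
opening: 0.09
grasp_force: 30.0
```

Emit:
carry_out([
  [[-0.13,-0.05,0,0,0,0.015,1],[-0.26,-0.1,0,0,0,0.033,1],[-0.395,-0.154,0,0,0,0.033,1],[-0.395,-0.154,0,0,0,0.033,1],[-0.395,-0.154,0.15,0,0,0.033,1],[-0.395,-0.154,0.3,0,0,0.033,1],[-0.395,-0.154,0.45,0,0,0.033,1],[-0.395,-0.154,0.45,0,0,0.033,1],[-0.395,-0.154,0.45,0,0,0.033,1],[-0.395,-0.154,0.45,0,0,0.033,1]],
])

```text
time_s: 14.57
position: [0.6135, -0.1786, 0.1458]
tcp_rot: [[-0.136, 0.991, 0.0], [0.991, 0.136, -0.0], [-0.0, 0.0, -1.0]]
force: [0.2, 0.1, -1.7]
opening: 0.086
grasp_force: 30.0
```

```bash
python3 - <<'E'
import cv2,numpy as np
from h import *
a=capture("side");b=capture("top")
cv2.imwrite("pics/s4.png",a[:,:,::-1]);cv2.imwrite("pics/t4.png",b[:,:,::-1])
im=np.hstack([cv2.resize(a[210:340,320:450],(400,400),interpolation=2),cv2.resize(b[160:320,340:500],(400,400),interpolation=2)])
im2=np.clip(im.astype(int)*1.8,0,255).astype(np.uint8)
cv2.imwrite("pics/d4.png",im2[:,:,::-1]); s=telemetry.read_state();print(s["position"],s["tcp_rot"].round(3))
E
```

```text
[ 0.61413179 -0.17892736  0.14692846] [[-0.136  0.991  0.003]
 [ 0.991  0.136 -0.001]
 [-0.002  0.002 -1.   ]]
```

View pics/d4.png

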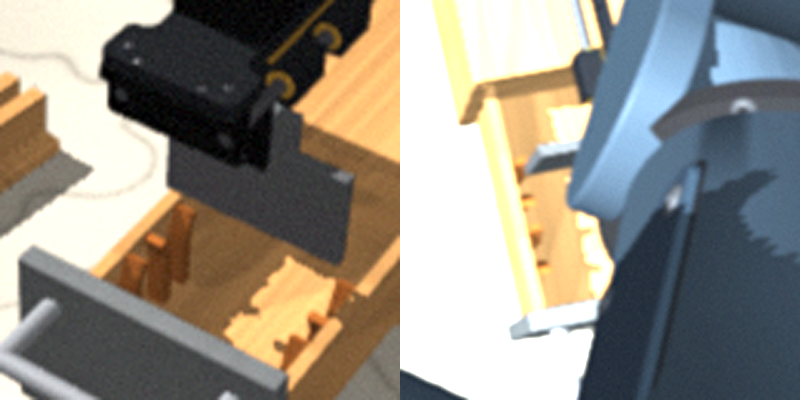

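The side crop shows the divider held square above the drawer: bottom corners at (168,185) and (345,262), left wall top at (175,197), right wall top at (330,325), and rear ribs at about (182,207) and (340,290).

```bash
python3 - <<'E'
from h import *
t=np.radians(7.6);X=np.array([np.cos(t),np.sin(t)]);Y=np.array([-np.sin(t),np.cos(t)])
b=np.array([.4595,-.2022]); k=400/130
S=lambda p,z:ray("side",(p[0]/k+320,p[1]/k+210),z)[:2]-b
T=lambda p,z:ray("top",((p[0]-400)/2.5+340,p[1]/2.5+160),z)[:2]-b
def q(n,f,l,z): print(n,*[(1e3*np.array([f(p,z)@X,f(p,z)@Y])).round(1) for p in l])
q("plate bottom S",S,[(168,185),(345,262)],.095)
q("plate shoulder top R",S,[(352,182)],.155)
q("plate T shoulder L front/back",T,[(527,170),(535,148)],.155)
q("wall L",S,[(172,192),(185,200),(92,275)],.07)
q("wall R in",S,[(390,240),(320,318),(275,365)],.07)
q("wall R out",S,[(345,320),(290,378)],.07)
q("rib rear L back/front top",S,[(185,207),(150,238)],.068)
q("panel back",S,[(35,247),(285,378)],.113)
q("wall T L inner/outer",T,[(499,100),(545,310),(483,100),(530,310)],.07)
s=np.array([.6137,-.1788])-b; print(s@X,s@Y)
E
```

```text
plate bottom S [152.3  52.8] [156.4 -55.8]
plate shoulder top R [152.5 -55.8]
plate T shoulder L front/back [145.4  67.6] [158.7  59.3]
wall L [171.9  62. ] [170.6  52.3] [91. 61.]
wall R in [209.3 -57. ] [135.3 -55.2] [ 92.8 -53. ]
wall R out [141.7 -66.6] [ 89.6 -63.8]
rib rear L back/front top [167.6  50.3] [135.1  52.4]
panel back [55.3 72.6] [ 53.2 -78.8]
wall T L inner/outer [216.9  58.2] [60.9 59.5] [219.1  69.7] [62.9 69.9]
0.1559402358388044 0.0028005082642378
```

Emit:
carry_out([
  [[-0.011,-0.01,0,0,0,0,1],[-0.011,-0.01,0.05,0,0,0,1],[-0.011,-0.01,0.1,0,0,0,1],[-0.011,-0.01,0.15,0,0,0,1],[-0.011,-0.01,0.2,0,0,0,1],[-0.011,-0.01,0.25,0,0,0,1],[-0.011,-0.01,0.3,0,0,0,1],[-0.011,-0.01,0.35,0,0,0,1],[-0.011,-0.01,0.35,0,0,0,1],[-0.011,-0.01,0.35,0,0,0,1]],
])

```text
time_s: 15.5
position: [0.6114, -0.1803, 0.0921]
tcp_rot: [[-0.136, 0.991, -0.001], [0.991, 0.136, 0.001], [0.001, -0.001, -1.0]]
force: [0.0, 0.3, -0.7]
opening: 0.091
grasp_force: 30.0
```

No contact so far, so I'll continue down.

Emit:
carry_out([
  [[0,0,0.02,0,0,0,1],[0,0,0.04,0,0,0,1],[0,0,0.06,0,0,0,1],[0,0,0.08,0,0,0,1],[0,0,0.1,0,0,0,1],[0,0,0.115,0,0,0,1],[0,0,0.13,0,0,0,1],[0,0,0.14,0,0,0,1],[0,0,0.14,0,0,0,1],[0,0,0.14,0,0,0,1]],
])

```text
time_s: 16.33
position: [0.6117, -0.1805, 0.0719]
tcp_rot: [[-0.136, 0.991, -0.0], [0.991, 0.136, 0.0], [0.0, -0.0, -1.0]]
force: [-0.6, -0.2, -0.3]
opening: 0.091
grasp_force: 30.0
```

Emit:
carry_out([
  [[0,0,0.006,0,0,0,1],[0,0,0.012,0,0,0,1],[0,0,0.018,0,0,0,1],[0,0,0.024,0,0,0,1],[0,0,0.03,0,0,0,1],[0,0,0.036,0,0,0,1],[0,0,0.04,0,0,0,1],[0,0,0.04,0,0,0,1],[0,0,0.04,0,0,0,1],[0,0,0.04,0,0,0,1]],
])

```text
time_s: 17.17
position: [0.6119, -0.1804, 0.0668]
tcp_rot: [[-0.136, 0.991, 0.0], [0.991, 0.136, -0.0], [-0.0, 0.0, -1.0]]
force: [-1.4, 1.7, 5.8]
opening: 0.087
grasp_force: 30.0
```

Contact at TCP z 0.067, exactly the expected floor height. I'll release and lift.

Emit:
carry_out([
  [[0,0,0.006,0,0,0,1],[0,0,0.006,0,0,0,0.7],[0,0,0,0,0,0,0.4],[0,0,0,0,0,0,0.2],[0,0,0,0,0,0,0.2],[0,0,0,0,0,0,0.2],[0,0,-0.1,0,0,0,0.2],[0,0,-0.3,0,0,0,0.2],[0,0,-0.55,0,0,0,0.2],[0,0,-0.8,0,0,0,0.2]],
])

```text
time_s: 18.0
position: [0.6109, -0.1802, 0.1859]
tcp_rot: [[-0.136, 0.991, -0.003], [0.991, 0.136, 0.001], [0.002, -0.003, -1.0]]
force: [0.2, -0.1, 0.5]
opening: 0.4
grasp_force: 0.0
```

Emit:
carry_out([
  [[0.2,0,0,0,0,0,0.2],[0.4,0,0,0,0,0,0.2],[0.6,0,0,0,0,0,0.2],[0.8,0,0,0,0,0,0.2],[1,0,0,0,0,0,0.2],[1,0,0,0,0,0,0.2],[1,0,0,0,0,0,0.2],[1,0,0,0,0,0,0.2],[1,0,0,0,0,0,0.2],[1,0,0,0,0,0,0.2]],
])

```text
time_s: 18.83
position: [0.5918, -0.0332, 0.1859]
tcp_rot: [[-0.134, 0.991, 0.0], [0.991, 0.134, -0.0], [-0.0, 0.0, -1.0]]
force: [0.1, 0.3, -0.4]
opening: 0.401
grasp_force: 0.0
```

```bash
python3 - <<'E'
import cv2,numpy as np
from h import *
a=capture("side");b=capture("top")
im=np.hstack([cv2.resize(a[210:340,320:450],(400,400),interpolation=2),cv2.resize(b[160:320,340:500],(400,400),interpolation=2)])
im2=np.clip(im.astype(int)*1.5,0,255).astype(np.uint8)
cv2.imwrite("pics/d5.png",im2[:,:,::-1])
E
```

```text
(no output)
```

View pics/d5.png

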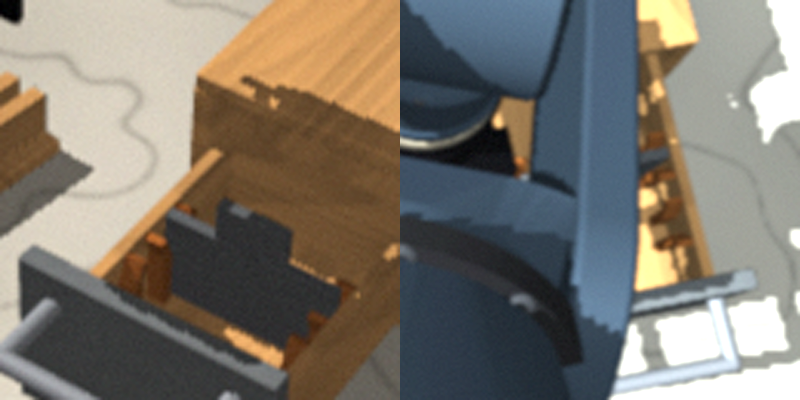

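The divider stands upright, tab up, in the rear slots (side crop, tab at about (255,225)). The drawer is where I left it, with the bar end still at about (735,365), and the arm is clear.

```bash
python3 -c "
from rig import job
print(job.hand_in())"
```

```text
the job is handed in; nothing more can be done
None
```

The drawer is pulled out to its stop, the larger divider stands tab up and fully home in the rear slots, the arm is clear, and the job was handed in at about 19 s; no verdict was returned.

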